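Clear the stake holder's face and seat the forming stake

ROBOT

A 6-joint arm with a two-finger parallel gripper is mounted at the origin on the work surface. World frame = base frame: x ahead of the robot, y to its left, z up, the work surface at z = 0. Lengths are in mm, angles in rad, forces in N, time in s.
With the tool pointing down it reaches from about 275 to 750 mm from the base axis. Payload 10.2 kg.
Tool frame: the origin (TCP) lies between the finger pads; the fingertips stand 11 mm ahead of it and the grasp point (between the pads) lies 8 mm behind it; z points along the fingers, y is the line along which they close (so a half turn about z gives the same grasp; the last joint's range is limited). The gripper opens to 85 mm and grips with 20 to 120 N. Pads are 22 mm wide; open, the fingers measure 114 mm over their backs; the gripper's body (76 mm by 85 mm) begins 54 mm behind the grasp point. The pads swing forward as they close: fully open they stand 13 mm farther back than shut.
Start: joints at [-1.348, 0.313, 1.498, -0, 1.331, -0.223], TCP at [226.358, -473.702, 242.294] pointing down, gripper open.
Joint ranges: [-2.94, 2.94], [-0.97, 2.17], [0.19, 2.56], [-1.23, 4.37], [0.02, 3.11], [-2.88, 2.88]. Speed limits (rad/s): [2.39, 2.39, 3.01, 3.14, 3.14, 3.14].

INTERFACE

Orientations are given as a unit quaternion [w, x, y, z].
In Python, from rig import sense, eyes, finish_job gives the robot as it stands.
- The arm moves only by the shell command python3 -m jog 'ROWS' [FORCE]. ROWS is JSON, a list of rows, each a list of 7 numbers: the shift along the tool's x, y, z in m, then the turn, a rotation vector about the tool's x, y, z in rad, then the finger opening in m, from 0 to 0.0854. In form: [[dx, dy, dz, rx, ry, rz, gripper], ...]. A call has 1 to 5 rows; each row shifts and turns the commanded pose from where the row before left it, along the tool's axes as they then stand; what a row does not reach is not made up. A row lasts 1/10 s, in which the tool goes at most 50 mm and 8.59 degrees, less where a joint would pass 70% of its speed; a pose out of reach is approached as far as the arm can. A call is refused whole if a number of a shift passes 0.05 or a number of a turn 0.15, either way. A call with a gripper value outside its range is refused whole. The fingers move at their own pace and stop on an object; FORCE is the grip in N (left out, the last holds). Time passes only in rows, so rows that do not move let the fingers close. It gives the time, the measured TCP pose, the force, the opening and the grip force at its end, in the units of the state.
- sense(): the state, without advancing time (a new reading comes with each control period).
- eyes.capture(name): name is "side" or "top" or "wrist"; returns the picture (400x640x3 uint8, red, green, blue); there is no depth.
- eyes.calibration(name): a dict with "fx", "fy", "cx", "cy" (pixels), "cam_to_world" (4x4, takes a point from camera to world coordinates); the wrist camera has in their place "mount" (4x4, takes a point from camera to tool coordinates, whose origin is the TCP and whose axes are the flange's). Camera axes: x right, y down, z forward; pixel columns grow to the right and rows downward; lengths in mm; the calibration is good to about 2 mm. A picture is of the moment at which its call begins: read the wrist's pose just before it. calibration takes no time and is no camera call.
- finish_job(): hands the job in; it is judged then, once.
The state is a dict: "time_s": time; "joints": joint angles; "dq": joint speeds; "tau": joint torques, N m; "eef_pos": TCP position; "ee_rot": TCP orientation; "force": force on the tool from outside, world axes, zero at the start; "wrist_torque": the same for the moment, N m; "grip_width": opening from 0.0 (shut) to 1.0 (fully open); "grip_force": force on a finger pad.
Only numpy, scipy, OpenCV 4.12 (cv2) and the standard library are available. Lean on these libraries where they do the work, as an engineer would, in place of code of your own. Each camera call takes 0.05 s, during which the arm holds its last target. There are 200 camera calls.

TASK

Use the scraper block to wipe the three silver offcuts off the top of the stake holder into its catch tray (do not push them with the gripper itself), then set the scraper down on the bench. Then take the stake with the brass collar from the rack, start its foot in the holder's bore leaning about 15 degrees, lower edge first and a few millimetres in, straighten it, slide it fully home with the collar on the clean face, and let go. Leave the red and blue stakes standing in the rack.

Things in the scene. Friction and masses are not known exactly. Their poses are not given: they have to be found in the camera images.
- holder: Fixed dark steel block, 100 x 100 mm, 50 mm high, with one bore straight down in the middle of its flat top, and a shallow open aluminium catch tray against its +x side. Origin: underside of the block's centre on the bench; z up; x points from the block's centre to the tray. The tray spans x = 50 to 130 mm and y = -53 to 53 mm in this frame; its rim is 22 mm high, walls and floor 3 mm thick, so the offcuts fall from the block's +x edge straight into it.
- bore (a point): Centre of the bore's mouth in the plane of the holder's top face (50 mm above the bench), axes as the holder's. Bore 17.5 mm in diameter, 45 mm deep, blind, with a small chamfer at the mouth, marked by a thin brass-coloured ring let into the face around it (25 mm across).
- offcut0: Loose silvery disc (sawn slice of rod), 22 mm diameter, 6 mm thick, about 24 g, lying flat on the holder's top face at the start, within x = -4 to 32 mm of the holder's frame; too big to fall into the bore, which it can slide across. Origin: centre of its underside.
- offcut1: Loose silvery disc (sawn slice of rod), 22 mm diameter, 6 mm thick, about 24 g, lying flat on the holder's top face at the start, within x = -4 to 32 mm of the holder's frame; too big to fall into the bore, which it can slide across. Origin: centre of its underside.
- offcut2: Loose silvery disc (sawn slice of rod), 22 mm diameter, 6 mm thick, about 24 g, lying flat on the holder's top face at the start, within x = -4 to 32 mm of the holder's frame; too big to fall into the bore, which it can slide across. Origin: centre of its underside.
- scraper_mid (a point): Loose scraper block standing on the bench: yellow-painted wooden grip on a black rubber foot, 24 mm thick (x), 80 mm long (y), 54 mm high (z), about 90 g. Point at its centre, 27 mm above its underside. Grip it across its 24 mm thickness; held with the fingertips 8 mm or more above its underside, the fingers clear the offcuts.
- stake_mid (a point): Loose steel forming stake with a brass-coloured collar, standing upright in one of the three places of the rack, about 0.26 kg, 100 mm tall, round: shank 16 mm diameter and 40 mm long with a slightly chamfered foot, then the collar 30 mm diameter and 8 mm high, then a bright steel grip 22 mm diameter and 44 mm long, with a domed end on top. Point on the axis at the middle of the grip: 70 mm above the foot, 22 mm above the collar's top; z along the stake, up.
- stake_tip (a point): Centre of the flat lower end (foot) of the brass-collared stake's shank; z along the stake, up. Fully home it is 40 mm below the bore's mouth.
- rack: Fixed wooden rack, 56 mm (x) by 190 mm (y), 30 mm high, with a row of three loose 20 mm holes, 20 mm deep, at y = -65, 0, 65 mm of its frame, one stake standing in each. Origin: centre of its underside, z up. Grip a stake across the row (fingers on its -x and +x sides) to keep clear of its neighbours.
- stake_red_mid (a point): Stake of the same shape with a red collar and a dark grip, standing in the rack; point at the middle of its grip, 70 mm above its foot. To be left alone.
- stake_blue_mid (a point): Stake of the same shape with a blue collar and a dark grip, standing in the rack; point at the middle of its grip, 70 mm above its foot. To be left alone.
Things that resemble listed ones, but are neither listed nor needed, are in the scene too. Several things look just like the part that bears scraper_mid: the one meant starts nearest to the robot's base.

How it is judged (in metres and radians):
On the way, in this order (a step that is already met when the one before it is completed fails the run):
1. the scraper block stands upright on (within 6 mm of) the holder's top face (x of scraper_mid in the frame of holder between -0.06 and 0.06 m and y of scraper_mid in the frame of holder between -0.05 and 0.05 m and z of scraper_mid in the frame of holder below 0.083 m and angle between scraper_mid's own z axis and vertical below 0.2 rad), for 0.1 s.
2. all three offcuts lie in the catch tray (x of offcut0 in the frame of holder between 0.05 and 0.13 m and y of offcut0 in the frame of holder between -0.053 and 0.053 m and z of each of offcut0, offcut1, offcut2 in the frame of holder below 0.025 m and x of offcut1 in the frame of holder between 0.05 and 0.13 m and y of offcut1 in the frame of holder between -0.053 and 0.053 m and x of offcut2 in the frame of holder between 0.05 and 0.13 m and y of offcut2 in the frame of holder between -0.053 and 0.053 m), for 0.2 s.
3. the brass-collared stake leans by more than 0.12 rad with its foot's lower edge in the bore's mouth (foot centre within 6 mm of the bore's axis and no more than 0.5 mm above the face) (angle between stake_mid's own z axis and vertical above 0.12 rad and z of stake_tip in the frame of bore below 0.0005 m and horizontal distance between stake_tip and bore below 0.006 m), for 0.1 s.
At the end, for the whole second after the job is handed in: Brass-collared stake home: foot 38+ mm below the face, within 2 mm of the bore axis and 0.05 rad of upright. Three offcuts in the tray, below 25 mm. Scraper on the bench, centre below 30 mm, not in the tray. Red and blue stakes within 30 mm of where they stood (all of step 2 and z of stake_tip in the frame of bore below -0.038 m and horizontal distance between stake_tip and bore below 0.002 m and angle between stake_mid's own z axis and vertical below 0.05 rad and height (world z) of scraper_mid below 0.03 m and not (x of scraper_mid in the frame of holder between 0.05 and 0.13 m and y of scraper_mid in the frame of holder between -0.053 and 0.053 m) and distance of each of stake_red_mid, stake_blue_mid from where it was at the start of the episode below 0.03 m); the robot touches nothing.
It fails at once if the red or blue stake is moved by more than 30 mm (distance of any of stake_red_mid, stake_blue_mid from where it was at the start of the episode above 0.03 m).
It fails at once if the fingers push an offcut (over 1 N) (contact force between the fingers and offcut0 above 1 N or contact force between the fingers and offcut1 above 1 N or contact force between the fingers and offcut2 above 1 N).
It also fails if it takes over 72 s, if anything falls off the work surface, if the arm or the gripper's body presses on something with over 40 N, if the wrist force passes 120 N, or if a joint passes its speed limit or range.

## Working session

There is one attempt and no reset: what is moved stays moved. The work goes in short steps, Python scripts to look and compute and a shell command to move; the robot and the scene stay as the last step left them, time stands still between calls to the robot, and variables do not carry over. Pictures are saved under pics/ and viewed, at most 10 in all, crops included, and the job is handed in when it is done.

```bash
mkdir -p pics; ls
python3 - <<'E'
from rig import sense, eyes
import cv2, numpy as np
s=sense(); print({k:(np.round(v,3).tolist()) for k,v in s.items()})
for n in ("top","side"):
    im=eyes.capture(n); cv2.imwrite(f"pics/{n}0.png",im[:,:,::-1]); c=eyes.calibration(n); print(n,{k:np.round(v,3).tolist() for k,v in c.items()})
print(np.round(eyes.calibration("wrist")["mount"],3), eyes.calibration("wrist")["fx"])
E
```

```text
pics
{'time_s': 0.0, 'joints': [-1.348, 0.313, 1.498, 0.0, 1.331, -0.223], 'dq': [0.001, 0.002, -0.001, 0.0, -0.0, -0.0], 'tau': [0.001, -41.227, -25.974, -0.0, 0.004, 0.0], 'eef_pos': [226.329, -473.431, 241.721], 'ee_rot': [-0.001, 0.975, 0.221, 0.0], 'force': [0.29, 0.163, -0.312], 'wrist_torque': [-0.022, -0.07, -0.033], 'grip_force': 0.0, 'grip_width': 0.995}
top {'fx': 473.101, 'fy': 473.101, 'cx': 319.162, 'cy': 207.874, 'cam_to_world': [[0.023, -0.983, 0.182, 386.4], [-1.0, -0.023, 0.004, -56.322], [-0.0, -0.182, -0.983, 1080.647], [0.0, 0.0, 0.0, 1.0]]}
side {'fx': 366.057, 'fy': 366.057, 'cx': 314.786, 'cy': 198.851, 'cam_to_world': [[-0.998, -0.04, 0.05, 537.721], [-0.064, 0.56, -0.826, 596.689], [0.005, -0.827, -0.561, 505.863], [0.0, 0.0, 0.0, 1.0]]}
[[-1.0000e-03 -9.5700e-01 -2.9100e-01  7.4585e+01]
 [ 1.0000e+00 -1.0000e-03 -0.0000e+00  3.2400e-01]
 [-0.0000e+00 -2.9100e-01  9.5700e-01 -1.3126e+02]
 [ 0.0000e+00  0.0000e+00  0.0000e+00  1.0000e+00]] 305.04424320191794
```

View pics/top0.png

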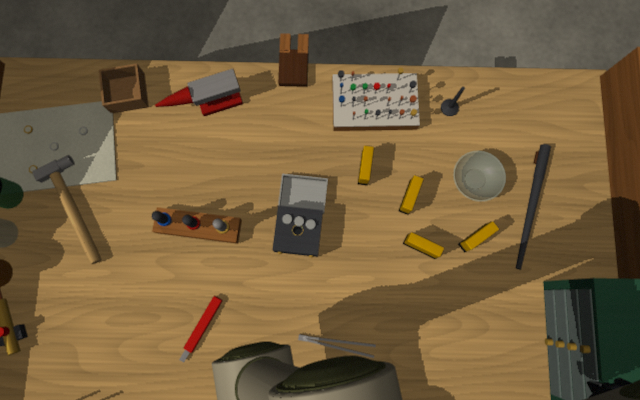

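View pics/side0.png

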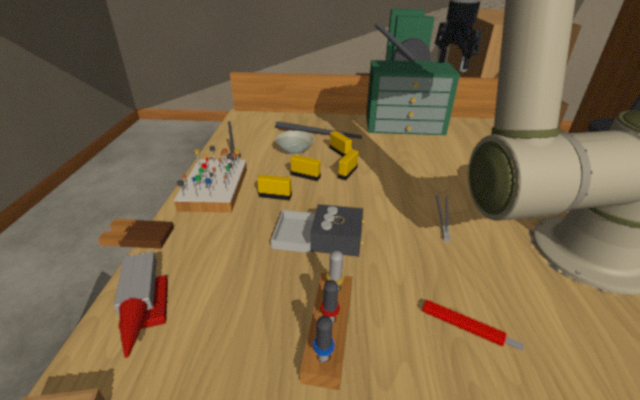

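The top view shows the holder at (300,230) with its bore ring at (297,230) and the tray above it. The three discs are near (287..310,220). The rack is at (197,225), with the brass stake at its right end (221,225). There are four yellow blocks: (366,165), (411,195), (424,245) and (480,236). In the side view the brass stake is at (337,268).

```bash
cat > h.py <<'E'
import numpy as np, cv2
from rig import sense, eyes
from scipy.spatial.transform import Rotation as R
def tool():
    s=sense(); w,x,y,z=s["ee_rot"]; T=np.eye(4); T[:3,:3]=R.from_quat([x,y,z,w]).as_matrix(); T[:3,3]=s["eef_pos"]; return T
def shot(n):
    T=tool(); im=np.array(eyes.capture(n)); c=eyes.calibration(n)
    M=T@np.array(c["mount"]) if n=="wrist" else np.array(c["cam_to_world"])
    return im,c,M
def ray(c,M,p,z):
    d=M[:3,:3]@np.array([(p[0]-c["cx"])/c["fx"],(p[1]-c["cy"])/c["fy"],1]); o=M[:3,3]
    return o+d*(z-o[2])/d[2]
def proj(c,M,P):
    q=np.linalg.inv(M)@np.append(P,1); return np.array([c["cx"]+c["fx"]*q[0]/q[2],c["cy"]+c["fy"]*q[1]/q[2]])
def blobs(m,amin=20):
    cs,_=cv2.findContours(m.astype(np.uint8),cv2.RETR_EXTERNAL,cv2.CHAIN_APPROX_NONE)
    return [c for c in cs if cv2.contourArea(c)>amin]
E
python3 - <<'E'
from h import *
im=cv2.imread("pics/top0.png"); c=eyes.calibration("top"); M=np.array(c["cam_to_world"])
hsv=cv2.cvtColor(im,cv2.COLOR_BGR2HSV)
m=cv2.inRange(hsv,(20,180,100),(32,255,255))>0
for b in blobs(m,60):
    P=np.array([ray(c,M,p[0],54)[:2] for p in b]).astype(np.float32)
    r=cv2.minAreaRect(P); print("yel",b.mean(0).round(),np.round(r[0]),np.round(r[1]),round(r[2]),"dist",np.linalg.norm(r[0]).round())
def rect(name,box,lo,hi,z):
    x0,y0,x1,y1=box; mm=np.zeros(m.shape,bool); mm[y0:y1,x0:x1]=cv2.inRange(hsv,lo,hi)[y0:y1,x0:x1]>0
    for b in blobs(mm,15):
        P=np.array([ray(c,M,p[0],z)[:2] for p in b]).astype(np.float32); r=cv2.minAreaRect(P)
        print(name,b.mean(0).round(),np.round(r[0],1),np.round(r[1],1),round(r[2],1))
rect("hold",(265,200,335,260),(0,0,30),(180,110,95),50)
rect("disc",(270,205,330,235),(0,0,125),(180,70,255),56)
print(hsv[240,285],hsv[220,287],hsv[195,290],hsv[225,221])
cr=np.vstack([cv2.resize(im[130:265,330:510],None,fx=3,fy=3)[:,:], cv2.resize(im[180:260,145:325],None,fx=3,fy=3)])
cv2.imwrite("pics/crop1.png",cv2.resize(cr,None,fx=.9,fy=.9))
E
```

```text
yel [[424. 245.]] [ 499. -282.] [82. 29.] 64 dist 574.0
yel [[480. 236.]] [ 521. -404.] [24. 90.] 36 dist 659.0
yel [[412. 193.]] [ 613. -257.] [26. 86.] 70 dist 665.0
yel [[366. 164.]] [ 679. -154.] [25. 86.] 83 dist 696.0
hold [[298. 227.]] [533.3  -7.4] [104.7 119. ] 85.2
disc [[310. 224.]] [539.3 -32.7] [17.7 17.5] 1.4
disc [[298. 221.]] [545.4  -7.3] [17.8 15.4] 1.7
disc [[286. 219.]] [550.3  19.2] [15.6 15.4] 2.0
[150   5  51] [ 22  20 139] [ 25  22 130] [15 18 58]
```

View pics/crop1.png

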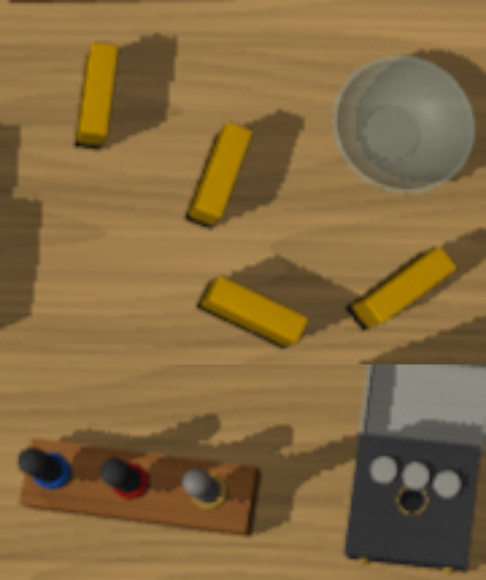

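The nearest block to the base is (424,245): 574 mm away, against 659, 665 and 696 for the others. The crop confirms it as a free-standing yellow block. The brass-collared stake is the rack's right-hand one, with a bright grip. Next I go above the scraper.

```bash
python3 -m jog '[[0.041,-0.007,0.008,0,0,0,0.0854],[0.041,-0.007,0.008,0,0,0,0.0854],[0.041,-0.007,0.008,0,0,0,0.0854],[0.041,-0.007,0.008,0,0,0,0.0854]]' >/dev/null
python3 -m jog '[[0.041,-0.007,0.008,0,0,0,0.0854],[0.041,-0.007,0.008,0,0,0,0.0854],[0.041,-0.007,0.008,0,0,0,0.0854],[0.041,-0.007,0.008,0,0,0,0.0854]]'
python3 -m jog '[[0,0,0,0,0,-0.134,0.0854],[0,0,0,0,0,-0.134,0.0854],[0,0,0,0,0,-0.134,0.0854],[0,0,0,0,0,-0.134,0.0854],[0,0,0,0,0,-0.134,0.0854]]'
python3 -m jog '[[0,0,0,0,0,0,0.0854]]'
cat > sc.py <<'E'
from h import *
import sys
im,c,M=shot("wrist"); T=tool()
cv2.imwrite(sys.argv[1],im[:,:,::-1])
hsv=cv2.cvtColor(im,cv2.COLOR_RGB2HSV)
b=max(blobs(cv2.inRange(hsv,(20,180,90),(32,255,255))>0,200),key=cv2.contourArea)
P=np.array([ray(c,M,p[0],54)[:2] for p in b]).astype(np.float32); r=cv2.minAreaRect(P)
print(np.round(r[0],1),np.round(r[1],1),round(r[2],1)); d=np.array([*r[0],T[2,3]])-T[:3,3]
print("T",T[:3,3].round(1),"tool x ang",np.degrees(np.arctan2(T[1,0],T[0,0])).round(1),"z",T[:3,2].round(3),"delta tool",(T[:3,:3].T@d).round(1))
E
python3 sc.py pics/w1.png
```

```text
time_s: 0.9
eef_pos: [499.3, -280.4, 177.7]
ee_rot: [-0.0, 0.975, 0.221, -0.0]
force: [-0.6, -0.8, 0.1]
grip_width: 1.001
grip_force: 0.0
time_s: 1.4
eef_pos: [498.0, -281.6, 177.9]
ee_rot: [-0.0, 0.847, 0.532, -0.0]
force: [-0.0, -0.4, 0.1]
grip_width: 0.998
grip_force: 0.0
time_s: 1.5
eef_pos: [498.0, -281.6, 177.9]
ee_rot: [-0.0, 0.848, 0.53, -0.0]
force: [-0.1, 0.5, 0.2]
grip_width: 1.001
grip_force: 0.0
[ 612.7 -257.3] [23.2 85.4] 69.7
T [ 498.  -281.7  178. ] tool x ang 63.8 z [-0.  0. -1.] delta tool [72.6 92.1 -0. ]
```

View pics/w1.png

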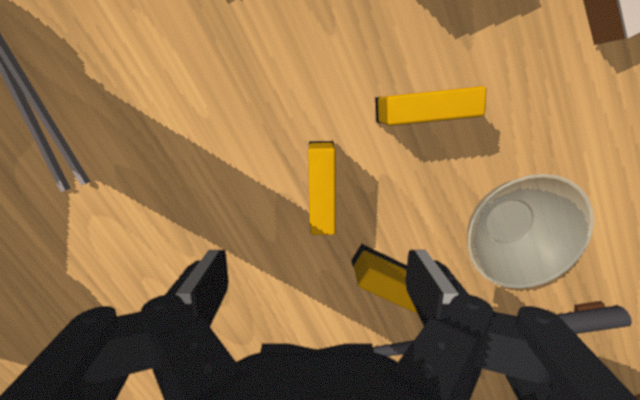

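The wrist view shows the chosen block at (322,188) between the fingers. The brighter one at (432,105) and the shadowed one at (385,278) are others. I'll measure the chosen one, using only its top face.

Run:
```python
from h import *
im=cv2.imread("pics/w1.png"); c=eyes.calibration("wrist"); T=tool(); M=T@np.array(c["mount"])
hsv=cv2.cvtColor(im,cv2.COLOR_BGR2HSV)
bs=blobs(cv2.inRange(hsv,(18,150,120),(34,255,255))>0,200)
b=min(bs,key=lambda b:np.linalg.norm(b.mean((0,1))-[322,188]))
P=np.array([ray(c,M,p[0],54)[:2] for p in b]).astype(np.float32); r=cv2.minAreaRect(P)
print(b.min((0,1)),b.max((0,1)),np.round(r[0],1),np.round(r[1],1),round(r[2],1)); d=np.array([*r[0],178])-T[:3,3]
print("delta tool",(T[:3,:3].T@d).round(1)); print([hsv[y,322].tolist() for y in range(138,156,3)])
```

```text
[307 143] [335 235] [ 502.6 -282.4] [83.4 24. ] 64.7
delta tool [1.4 4.4 0. ]
[[17, 138, 210], [16, 123, 108], [21, 240, 166], [21, 241, 178], [22, 244, 229], [22, 244, 223]]
```

```bash
python3 -m jog '[[0.001,0.0044,0.037,0,0,-0.015,0.0854],[0,0,0.037,0,0,0,0.0854],[0,0,0.037,0,0,0,0.0854],[0,0,0.037,0,0,0,0.0854],[0,0,0,0,0,0,0.0854]]' 60
python3 -m jog '[[0,0,0,0,0,0,0.015],[0,0,0,0,0,0,0.015],[0,0,0,0,0,0,0.015],[0,0,0,0,0,0,0.015],[0,0,0,0,0,0,0.015]]' 60
python3 -m jog '[[0,0,0,0,0,0,0.015],[0,0,0,0,0,0,0.015],[0,0,0,0,0,0,0.015],[0,0,0,0,0,0,0.015],[0,0,0,0,0,0,0.015]]' 60
```

```text
time_s: 2.05
eef_pos: [500.4, -281.0, 26.0]
ee_rot: [-0.004, 0.845, 0.534, -0.001]
force: [-0.5, 0.3, -0.5]
grip_width: 1.001
grip_force: 0.0
time_s: 2.55
eef_pos: [503.0, -283.2, 31.6]
ee_rot: [0.001, 0.844, 0.536, 0.0]
force: [-1.2, -0.2, 6.5]
grip_width: 0.276
grip_force: 60.0
time_s: 3.05
eef_pos: [503.0, -283.2, 31.6]
ee_rot: [0.001, 0.844, 0.536, 0.0]
force: [-0.1, 0.2, 6.6]
grip_width: 0.275
grip_force: 59.9
```

Run:
```python
from h import *
# holder frame from the first top picture: left/right/top-face edges
im=cv2.imread("pics/top0.png"); c=eyes.calibration("top"); M=np.array(c["cam_to_world"])
g=cv2.resize(im[165:265,260:340],None,fx=6,fy=6,interpolation=cv2.INTER_CUBIC); cv2.imwrite("pics/hold.png",g)
print(ray(c,M,(297.5,230.5),50))
```

```text
[525.1489051   -5.49974412  50.        ]
```

View pics/hold.png

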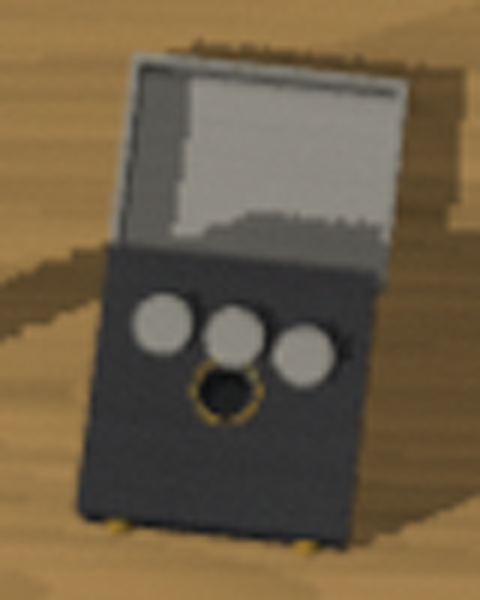

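```bash
python3 -m jog '[[0,0,-0.03,0,0,0,0.015],[0,0,-0.03,0,0,0,0.015],[0,0,-0.03,0,0,0,0.015],[0,0,-0.03,0,0,0,0.015],[0,0,0,0,0,0,0.015]]' 60
python3 - <<'E'
from h import *
c=eyes.calibration("top"); M=np.array(c["cam_to_world"])
f=lambda u,v:ray(c,M,(260+u/6-.4,165+v/6-.4),50)[:2]
a,b,d,e=f(110,245),f(382,283),f(348,547),f(78,515)
print(a,b,d,e,(a+b+d+e)/4, f(225,390))
for p,q in((b,a),(d,e),(e,a),(d,b)): v=q-p; print(np.linalg.norm(v),np.degrees(np.arctan2(v[1],v[0])))
cen=f(225,390); T=tool(); ax=np.radians(-7); t=cen-40*np.array([np.cos(ax),np.sin(ax)])
print("tgt",t,"delta tool",T[:3,:3].T@(np.array([*t,120])-T[:3,3]), "ang",np.degrees(np.arctan2(T[1,0],T[0,0])),T[:3,3])
E
```

```text
time_s: 3.55
eef_pos: [503.9, -283.8, 154.7]
ee_rot: [0.004, 0.844, 0.536, 0.001]
force: [0.4, 0.1, -0.7]
grip_width: 0.271
grip_force: 59.0
[580.1600522   39.62743303] [568.20556923 -61.17614176] [470.78774692 -50.92924444] [480.1399589  47.3796707] [524.82333181  -6.27457061] [527.12077427  -4.55904674]
101.5099519947669 83.23677521681556
98.75275522871705 84.56575673729645
100.32006904167298 -4.4319521751925
97.95525002339961 -6.004579021948663
tgt [4.87418928e+02 3.15726997e-01] delta tool [ 250.13316996 -136.19808224   33.18446692] ang 64.78660033360475 [ 503.88961244 -283.83257762  154.7301988 ]
```

```bash
python3 -m jog '[[0.0412,-0.0228,0,0,0,0,0.015],[0.0412,-0.0228,0,0,0,0,0.015],[0.0412,-0.0228,0,0,0,0,0.015]]' >/dev/null
python3 -m jog '[[0.0412,-0.0228,0,0,0,0,0.015],[0.0412,-0.0228,0,0,0,0,0.015],[0.0412,-0.0228,0,0,0,0,0.015],[0,0,0,0,0,0,0.015]]'
python3 -m jog '[[0,0,0.015,0,0,-0.112,0.015],[0,0,0.015,0,0,-0.112,0.015],[0,0,0,0,0,-0.111,0.015],[0,0,0,0,0,0,0.015],[0,0,0,0,0,0,0.015]]'
python3 - <<'E'
from h import *
im,c,M=shot("wrist"); T=tool(); cv2.imwrite("pics/w2.png",im[:,:,::-1])
print(T[:3,3],np.degrees(np.arctan2(T[1,0],T[0,0])))
for x,y in((-50,-50),(-50,50),(50,50),(50,-50),(0,0)):
    a=np.radians(-6); P=[525.5+x*np.cos(a)-y*np.sin(a),-6+x*np.sin(a)+y*np.cos(a),50]; print(x,y,proj(c,M,P).round())
E
```

```text
time_s: 4.25
eef_pos: [482.9, 3.7, 149.9]
ee_rot: [-0.001, 0.843, 0.538, -0.0]
force: [-0.6, -1.1, -1.0]
grip_width: 0.274
grip_force: 59.3
time_s: 4.75
eef_pos: [484.1, -1.2, 120.3]
ee_rot: [0.0, 0.744, 0.668, -0.0]
force: [-0.2, 0.3, -0.7]
grip_width: 0.274
grip_force: 59.1
[484.18647093  -1.17253237 120.39680356] 83.8095130499513
-50 -50 [305. 277.]
-50 50 [303. 143.]
50 50 [456. 142.]
50 -50 [438. 276.]
0 0 [375. 214.]
```

View pics/w2.png

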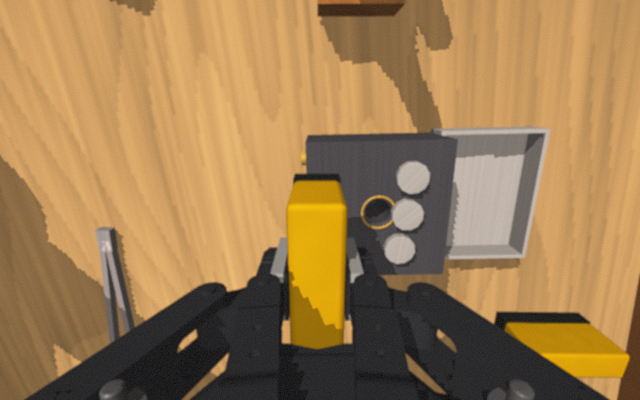

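Bore ring at (378,211), 3 px from where I predicted; discs at (414,178), (407,214) and (400,248). The scraper is held straight, parallel to the holder edge. Next I lower it behind the discs.

```bash
python3 -m jog '[[0.002,0.008,0.015,0,0,0,0.015],[0,0,0.013,0,0,0,0.015],[0,0,0.009,0,0,0,0.015],[0,0,0,0,0,0,0.015],[0,0,0,0,0,0,0.015]]'
python3 -m jog '[[0,0,0.001,0,0,0,0.015],[0,0,0.001,0,0,0,0.015],[0,0,0,0,0,0,0.015],[0,0,0,0,0,0,0.015]]'
```

```text
time_s: 5.3
eef_pos: [492.4, 0.2, 83.7]
ee_rot: [0.0, 0.743, 0.669, 0.0]
force: [0.2, -0.5, -1.9]
grip_width: 0.268
grip_force: 59.1
time_s: 5.7
eef_pos: [492.4, 0.3, 81.6]
ee_rot: [0.0, 0.743, 0.669, 0.0]
force: [0.5, -0.4, 1.2]
grip_width: 0.274
grip_force: 59.3
```

```bash
R='x'; python3 -m jog '[[0,0.007,0,0,0,0,0.015],[0,0.007,0,0,0,0,0.015],[0,0.007,0,0,0,0,0.015],[0,0.007,0,0,0,0,0.015],[0,0.007,0,0,0,0,0.015]]'
python3 -m jog '[[0,0.007,0,0,0,0,0.015],[0,0.007,0,0,0,0,0.015],[0,0.007,0,0,0,0,0.015],[0,0.007,0,0,0,0,0.015],[0,0.007,0,0,0,0,0.015]]'
python3 -m jog '[[0,0.007,0,0,0,0,0.015],[0,0.007,0,0,0,0,0.015],[0,0,0,0,0,0,0.015],[0,0,0,0,0,0,0.015]]'
python3 - <<'E'
from h import *
im,c,M=shot("wrist"); im2,_,_=shot("top")
cv2.imwrite("pics/w3.png",np.hstack([im[80:320,260:640],cv2.resize(im2[160:265,250:350],(230,240))])[:,:,::-1])
E
```

```text
time_s: 6.2
eef_pos: [527.2, -3.3, 81.6]
ee_rot: [-0.001, 0.743, 0.669, -0.0]
force: [-6.7, 0.3, 8.4]
grip_width: 0.272
grip_force: 60.5
time_s: 6.7
eef_pos: [562.0, -7.0, 81.6]
ee_rot: [-0.0, 0.743, 0.669, -0.0]
force: [-4.8, -0.7, 7.4]
grip_width: 0.272
grip_force: 60.4
time_s: 7.1
eef_pos: [576.7, -8.7, 81.6]
ee_rot: [0.001, 0.743, 0.669, 0.001]
force: [2.1, 0.6, 2.2]
grip_width: 0.272
grip_force: 59.6
```

View pics/w3.png

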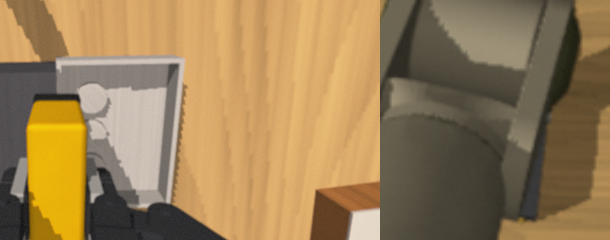

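The wrist view (left part) shows two discs in the tray at (93,97) and (97,127); the third is hidden by the scraper. I'll lift and check.

```bash
python3 -m jog '[[0,0,-0.025,0,0,0,0.015],[0,0,-0.03,0,0,0,0.015],[0,0,0,0,0,0,0.015]]' >/dev/null
python3 -m jog '[[-0.032,-0.014,0,0,0,0,0.015],[-0.032,-0.014,0,0,0,0,0.015],[-0.032,-0.014,0,0,0,0,0.015],[-0.032,-0.014,0,0,0,0,0.015],[-0.032,-0.014,0,0,0,0,0.015]]'
python3 -m jog '[[0,0,0,0,0,0,0.015]]'
python3 - <<'E'
from h import *
im,c,M=shot("wrist"); im2,_,_=shot("top")
cv2.imwrite("pics/w4.png",np.hstack([cv2.resize(im,None,fx=.6,fy=.6),cv2.resize(im2[165:265,145:335],None,fx=2.0,fy=2.4)])[:,:,::-1])
E
```

```text
time_s: 8.0
eef_pos: [487.9, -161.0, 135.3]
ee_rot: [-0.001, 0.743, 0.669, -0.0]
force: [0.5, -0.7, -1.3]
grip_width: 0.274
grip_force: 59.3
time_s: 8.1
eef_pos: [487.3, -162.7, 135.3]
ee_rot: [-0.001, 0.744, 0.668, -0.001]
force: [0.8, 0.5, -0.5]
grip_width: 0.272
grip_force: 59.3
```

View pics/w4.png

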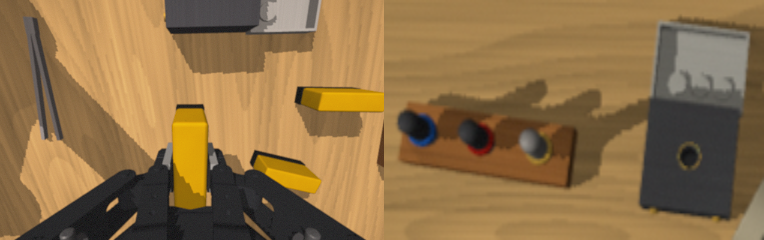

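All three discs are in the tray, at right-panel (680,80), (707,83) and (730,83). The face is clean. Next I set the scraper down.

```bash
python3 -m jog '[[0,0,0.04,0,0,0,0.015],[0,0,0.04,0,0,0,0.015],[0,0,0.018,0,0,0,0.015],[0,0,0.005,0,0,0,0.015],[0,0,0,0,0,0,0.015]]'
python3 -m jog '[[0,0,0.001,0,0,0,0.015],[0,0,0,0,0,0,0.05],[0,0,0,0,0,0,0.0854],[0,0,0,0,0,0,0.0854]]'
python3 -m jog '[[0,0,-0.03,0,0,0,0.0854],[0,0,-0.045,0,0,0,0.0854],[0,0,-0.045,0,0,0,0.0854],[0,0,0,0,0,0,0.0854]]'
python3 - <<'E'
from h import *
im,c,M=shot("top"); cv2.imwrite("pics/top5.png",im[:,:,::-1])
ims,_,_=shot("side"); cv2.imwrite("pics/side5.png",ims[:,:,::-1])
hsv=cv2.cvtColor(im,cv2.COLOR_RGB2HSV)
g=cv2.resize(hsv[205:250,275:325],None,fx=4,fy=4,interpolation=cv2.INTER_CUBIC)
m=(g[:,:,0]>12)&(g[:,:,0]<35)&(g[:,:,1]>90)
for b in blobs(m,60):
    e=cv2.fitEllipse(b); u=(e[0][0]+.5)/4-.5+275,(e[0][1]+.5)/4-.5+205; print("ring",u,e[1],ray(c,M,u,50))
# collar rings: fit blobs for collars at z=10+40..48 -> top 58
for n,lo,hi in(("brass",(18,90,60),(32,255,255)),("red",(0,160,60),(8,255,255)),("blue",(100,150,50),(125,255,255))):
    mm=np.zeros(hsv.shape[:2],bool); mm[205:245,145:245]=cv2.inRange(hsv,lo,hi)[205:245,145:245]>0
    for b in blobs(mm,6): print(n,b.mean((0,1)).round(1),cv2.contourArea(b),b.min((0,1)),b.max((0,1)),ray(c,M,b.mean((0,1)),58).round(1))
mm=cv2.inRange(hsv,(0,120,40),(16,255,190))>0; k=np.zeros_like(mm); k[200:250,145:250]=mm[200:250,145:250]
b=max(blobs(k),key=cv2.contourArea); r=cv2.minAreaRect(np.array([ray(c,M,p[0],30)[:2] for p in b]).astype(np.float32)); print("rack",r, b.min((0,1)),b.max((0,1)))
E
```

```text
time_s: 8.7
eef_pos: [489.4, -159.1, 33.0]
ee_rot: [-0.001, 0.743, 0.67, -0.0]
force: [0.4, -0.4, -0.5]
grip_width: 0.273
grip_force: 59.2
time_s: 9.1
eef_pos: [489.6, -160.3, 32.6]
ee_rot: [0.0, 0.743, 0.669, 0.0]
force: [0.0, 1.1, -0.5]
grip_width: 0.773
grip_force: 0.0
time_s: 9.5
eef_pos: [491.6, -161.5, 158.0]
ee_rot: [0.005, 0.743, 0.669, 0.002]
force: [1.5, -0.3, -1.4]
grip_width: 1.0
grip_force: 0.0
ring (297.1447868347168, 229.7224998474121) (41.01839828491211, 42.93203353881836) [526.85181459  -4.66591605  50.        ]
ring (321.7865982055664, 242.56560516357422) (20.163909912109375, 224.41094970703125) [499.7931376  -59.40042468  50.        ]
ring (275.6909410953522, 210.27035760879517) (9.294366836547852, 106.19692993164062) [569.15589409  44.16706855  50.        ]
brass [223.4 227.9] 37.5 [216 220] [228 233] [526.2 155.9  58. ]
brass [242.2 231.7] 77.0 [238 218] [244 244] [518.6 114.4  58. ]
brass [189.1 223.3] 1199.5 [145 205] [244 244] [534.5 231.4  58. ]
red [194.3 223.5] 31.5 [187 216] [199 229] [534.2 219.9  58. ]
blue [165.2 220.2] 27.5 [158 213] [170 225] [540.2 284.1  58. ]
rack ((535.9031372070312, 221.9185791015625), (196.13638305664062, 59.780269622802734), 84.12029266357422) [152 207] [241 243]
```

```bash
python3 -m jog '[[0.04,0,-0.006,0,0,0,0.0854],[0.04,0,-0.006,0,0,0,0.0854],[0.04,0,-0.006,0,0,0,0.0854],[0.04,0,-0.006,0,0,0,0.0854]]' >/dev/null
python3 -m jog '[[0.035,0,-0.006,0,0,0,0.0854],[0.035,0,-0.006,0,0,0,0.0854],[0.035,0,-0.006,0,0,0,0.0854],[0.035,0.002,-0.006,0,0,0,0.0854],[0,0,0,0,0,0,0.0854]]'
python3 - <<'E'
from h import *
im,c,M=shot("wrist"); T=tool(); cv2.imwrite("pics/w6.png",im[:,:,::-1]); print(T[:3,3],np.degrees(np.arctan2(T[1,0],T[0,0])))
hsv=cv2.cvtColor(im,cv2.COLOR_RGB2HSV)
print("expected mid",proj(c,M,[527,156,80]),"collar",proj(c,M,[527,156,58]),"top",proj(c,M,[527,156,110]),"bore",proj(c,M,[527,-4.7,50]))
E
```

```text
time_s: 10.5
eef_pos: [522.6, 141.1, 199.3]
ee_rot: [-0.001, 0.742, 0.67, -0.0]
force: [1.0, -0.8, -0.8]
grip_width: 1.001
grip_force: 0.0
[522.34921879 139.25525955 198.81309756] 84.13864930266344
expected mid [319.69337462 176.54671684] collar [319.47463006 171.01408369] top [320.05670909 185.73641434] bore [334.03601314 313.50576161]
```

View pics/w6.png

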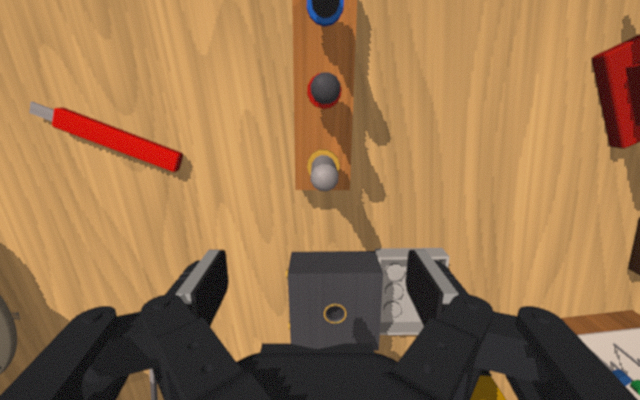

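The wrist view shows the brass stake, top at (324,178) and collar arc at (323,163). The red one is at (324,90) and the blue at (325,8). The bore ring at (335,313) is within 1 px of the prediction (334,313.5), so the bore estimate stands. I'll refine the stake's position from the collar arc.

Run:
```python
from h import *
from scipy.optimize import least_squares
im=cv2.imread("pics/w6.png"); c=eyes.calibration("wrist"); T=tool(); M=T@np.array(c["mount"])
hsv=cv2.cvtColor(im,cv2.COLOR_BGR2HSV)
m=np.zeros(hsv.shape[:2],bool); m[140:190,300:350]=(cv2.inRange(hsv,(17,130,70),(32,255,255))>0)[140:190,300:350]
b=max(blobs(m,5),key=cv2.contourArea); print(b.min((0,1)),b.max((0,1)))
(x,y),r=cv2.minEnclosingCircle(np.array([ray(c,M,p[0],58)[:2] for p in b]).astype(np.float32)); print("collar",x,y,r)
gr=np.zeros_like(m); gr[150:200,300:350]=((hsv[:,:,1]<60)&(hsv[:,:,2]>80))[150:200,300:350]
b=max(blobs(gr,5),key=cv2.contourArea); print("grip",b.min((0,1)),b.max((0,1)),[ray(c,M,(b[:,0,0].min()/2+b[:,0,0].max()/2,b[:,0,1].max()-8),105)])
print("delta tool",T[:3,:3].T@(np.array([x,y,0])-T[:3,3]))
```

```text
[307 149] [339 174]
collar 530.304443359375 159.07781982421875 14.987444877624512
grip [311 156] [337 190] [array([529.90993212, 155.52681978, 105.        ])]
delta tool [ 20.5919426    6.34346793 198.79285593]
```

```bash
python3 -m jog '[[0.0206,0.0063,0,0,0,0,0.0854],[0,0,0.04,0,0,0,0.0854],[0,0,0.04,0,0,0,0.0854],[0,0,0.0448,0,0,0,0.0854],[0,0,0,0,0,0,0.0854]]' 60
python3 -m jog '[[0,0,0,0,0,0,0.012],[0,0,0,0,0,0,0.012],[0,0,0,0,0,0,0.012],[0,0,0,0,0,0,0.012],[0,0,0,0,0,0,0.012]]' 60
python3 -m jog '[[0,0,0,0,0,0,0.012],[0,0,0,0,0,0,0.012]]' 100
```

```text
time_s: 11.05
eef_pos: [527.5, 156.3, 69.6]
ee_rot: [-0.004, 0.744, 0.669, -0.005]
force: [-0.3, -0.5, 0.5]
grip_width: 1.0
grip_force: 0.0
time_s: 11.55
eef_pos: [531.4, 157.8, 76.7]
ee_rot: [0.0, 0.743, 0.669, 0.0]
force: [-2.4, -0.7, 6.1]
grip_width: 0.242
grip_force: 58.2
time_s: 11.75
eef_pos: [531.4, 157.8, 76.8]
ee_rot: [0.0, 0.743, 0.669, 0.0]
force: [-3.2, -0.4, 9.4]
grip_width: 0.233
grip_force: 97.3
```

```bash
python3 -m jog '[[0,0,-0.01,0,0,0,0.012],[0,0,-0.03,0,0,0,0.012],[0,0,-0.04,0,0,0,0.012],[0,0,0,0,0,0,0.012]]' 100
python3 -m jog '[[-0.032,-0.004,0,0,0,0,0.012],[-0.032,-0.004,0,0,0,0,0.012],[-0.033,-0.004,0,0,0,0,0.012],[-0.033,-0.004,0,0,0,0,0.012],[-0.032,-0.004,0,0,0,0,0.012]]' 100
python3 -m jog '[[0,0,0.017,0,0,0,0.012],[0,0,0.015,0,0,0,0.012],[0,0,0,0,0,0,0.012],[0,0,0,0,0,0,0.012]]' 100
python3 - <<'E'
from h import *
im,c,M=shot("wrist"); T=tool(); cv2.imwrite("pics/w7.png",im[:,:,::-1]); print(T[:3,3],np.degrees(np.arctan2(T[1,0],T[0,0])))
Ti=np.linalg.inv(T)
print("bore expected tool",(Ti@[526.9,-4.7,50,1])[:3],"px",proj(c,M,[526.9,-4.7,50]),"foot px",proj(c,M,(T@[0,0,66.8,1])[:3]))
cv2.imwrite("pics/w7c.png",cv2.resize(im[80:300,200:440,::-1],None,fx=2.7,fy=2.7,interpolation=cv2.INTER_CUBIC))
E
```

```text
time_s: 12.15
eef_pos: [533.5, 157.9, 161.1]
ee_rot: [0.003, 0.743, 0.669, 0.004]
force: [0.4, -1.1, -2.2]
grip_width: 0.236
grip_force: 98.2
time_s: 12.65
eef_pos: [493.7, -2.5, 155.4]
ee_rot: [-0.0, 0.743, 0.669, -0.0]
force: [0.4, -1.1, -1.4]
grip_width: 0.235
grip_force: 98.2
time_s: 13.05
eef_pos: [494.4, -1.3, 123.8]
ee_rot: [-0.0, 0.743, 0.669, -0.0]
force: [-0.5, 0.4, -1.7]
grip_width: 0.233
grip_force: 98.1
[494.68483111  -1.27110956 124.14495156] 84.00437817607818
bore expected tool [-3.46438994e-02  3.23329459e+01  7.41729577e+01] px [361.78765832 212.00198255] foot px [316.49512455 215.62494212]
```

View pics/w7c.png

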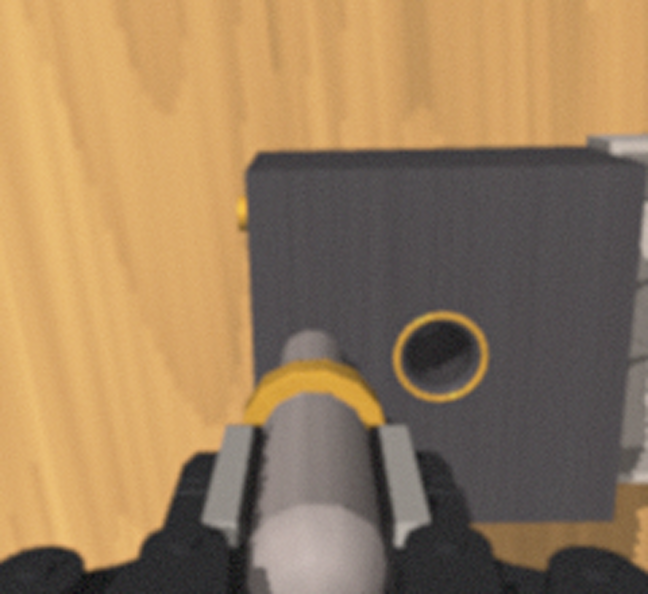

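The crop shows the foot's far edge at crop (311,330), which is about (315.2,202.2) in the full image. The bore ring's centre is at crop (441,357), about (363.3,212.2). I'll work both out in tool axes.

Run:
```python
from h import *
im=cv2.imread("pics/w7.png"); c=eyes.calibration("wrist"); T=tool(); mt=np.array(c["mount"]); M=T@mt; Ti=np.linalg.inv(T)
g=cv2.resize(im[180:245,335:395],None,fx=4,fy=4,interpolation=cv2.INTER_CUBIC); h=cv2.cvtColor(g,cv2.COLOR_BGR2HSV)
b=max(blobs((h[:,:,0]>12)&(h[:,:,0]<35)&(h[:,:,1]>100),60),key=cv2.contourArea)
W=np.array([ray(c,M,((p[0][0]+.5)/4-.5+335,(p[0][1]+.5)/4-.5+180),50)[:2] for p in b]).astype(np.float32)
e=cv2.fitEllipse(W); print("ring world",e); bt=(Ti@[*e[0],50,1])[:3]; print("bore tool",bt)
# foot: gray profile rows & cols
gr=cv2.cvtColor(im,cv2.COLOR_BGR2GRAY)
print("col315 rows196-212",gr[196:213,315].tolist(),"c312",gr[196:213,312].tolist()); 
for r in(205,208,211): print(r,gr[r,298:332].tolist())
for tx in(-2,-1,0,1,2): 
    print(tx,"far edge px",proj(c,mt,[tx+8,0,66.8]).round(2),"shank L/R",proj(c,mt,[tx,-8,62]).round(1),proj(c,mt,[tx,8,62]).round(1))
```

```text
ring world ((528.0197143554688, -4.940074920654297), (25.44922637939453, 25.71913719177246), 16.434803009033203)
bore tool [-0.15644865 33.47161128 74.17396007]
col315 rows196-212 [82, 78, 76, 77, 74, 83, 101, 127, 131, 130, 129, 125, 130, 127, 126, 132, 129] c312 [81, 80, 82, 82, 81, 84, 101, 120, 132, 132, 137, 132, 136, 137, 135, 134, 133]
205 [76, 77, 85, 79, 78, 77, 77, 79, 89, 108, 119, 128, 131, 136, 132, 137, 135, 130, 126, 127, 121, 115, 112, 101, 93, 86, 80, 77, 83, 78, 75, 74, 79, 81]
208 [82, 85, 78, 81, 80, 78, 82, 103, 119, 133, 131, 132, 133, 135, 136, 135, 132, 130, 128, 125, 124, 116, 110, 104, 97, 92, 86, 80, 81, 78, 79, 76, 78, 77]
211 [79, 83, 79, 78, 74, 86, 100, 114, 130, 132, 136, 135, 134, 131, 134, 136, 133, 132, 127, 127, 122, 116, 116, 105, 102, 96, 82, 80, 71, 66, 68, 79, 81, 83]
-2 far edge px [315.99 207.25] shank L/R [304.2 220.7] [327.8 220.7]
-1 far edge px [315.99 205.87] shank L/R [304.2 219.3] [327.8 219.3]
0 far edge px [315.99 204.48] shank L/R [304.2 218. ] [327.8 217.9]
1 far edge px [315.99 203.09] shank L/R [304.2 216.6] [327.8 216.5]
2 far edge px [315.98 201.7 ] shank L/R [304.1 215.2] [327.8 215.2]
```

```bash
python3 -m jog '[[-0.002,0.0497,0.002,0,0,0,0.012],[0,0,0,0.13,0,0,0.012],[0,0,0,0.13,0,0,0.012],[0,0,0,0,0,0,0.012],[0,0,0,0,0,0,0.012]]' 100
python3 -m jog '[[0,0.0013,0.0048,0,0,0,0.012],[0,0,0,0,0,0,0.012],[0,0,0,0,0,0,0.012]]' 100
cat > st.py <<'E'
from h import *
T=tool(); f=(T@[1.8,-.2,66.8,1])[:3]; B=np.array([528.0,-4.9,50]); a=np.radians(-6); X=np.array([np.cos(a),np.sin(a),0]);Y=np.array([-X[1],X[0],0])
d=f-B; print("foot rel bore x,y,z",np.round([d@X,d@Y,d[2]],2),"lean x,y",np.round([-T[:3,2]@X,-T[:3,2]@Y],3),"F",np.round(sense()["force"],1))
print("world-down in tool",T[:3,:3].T@[0,0,-1],"holder x in tool",(T[:3,:3].T@X).round(3))
E
python3 st.py
```

```text
time_s: 13.6
eef_pos: [543.9, -8.3, 121.5]
ee_rot: [-0.095, 0.737, 0.664, -0.086]
force: [-0.6, -0.0, -2.3]
grip_width: 0.235
grip_force: 98.9
time_s: 13.9
eef_pos: [543.3, -8.4, 116.8]
ee_rot: [-0.096, 0.737, 0.663, -0.086]
force: [0.4, 0.1, -2.3]
grip_width: 0.236
grip_force: 98.9
foot rel bore x,y,z [-1.68 -0.12  2.31] lean x,y [ 0.256 -0.   ] F [ 0.4  0.1 -2.3]
world-down in tool [2.05893759e-05 2.56089858e-01 9.66652980e-01] holder x in tool [ 0.     0.967 -0.256]
```

```bash
python3 -m jog '[[0,0.0004,0.0014,0,0,0,0.012],[0,0,0,0,0,0,0.012]]' 100; python3 -m jog '[[0,0.0003,0.001,0,0,0,0.012],[0,0,0,0,0,0,0.012],[0,0,0,0,0,0,0.012]]' 100; python3 -m jog '[[0,0.0003,0.001,0,0,0,0.012],[0,0,0,0,0,0,0.012],[0,0,0,0,0,0,0.012]]' 100;python3 st.py
```

```text
time_s: 14.1
eef_pos: [543.5, -8.5, 115.1]
ee_rot: [-0.096, 0.737, 0.663, -0.087]
force: [0.2, 0.6, -1.8]
grip_width: 0.233
grip_force: 98.9
time_s: 14.4
eef_pos: [543.7, -8.5, 114.0]
ee_rot: [-0.096, 0.737, 0.663, -0.087]
force: [0.5, -1.1, -2.2]
grip_width: 0.233
grip_force: 98.9
time_s: 14.7
eef_pos: [543.7, -8.5, 112.9]
ee_rot: [-0.096, 0.737, 0.663, -0.087]
force: [-0.8, -0.3, -1.7]
grip_width: 0.235
grip_force: 98.9
foot rel bore x,y,z [-1.38 -0.18 -1.56] lean x,y [ 0.257 -0.   ] F [-0.8 -0.3 -1.7]
world-down in tool [-2.45662076e-05  2.57138775e-01  9.66374487e-01] holder x in tool [ 0.     0.966 -0.257]
```

```bash
python3 -m jog '[[0,0.0002,0.0008,0,0,0,0.012],[0,0,0,0,0,0,0.012],[0,0,0,0,0,0,0.012]]' 100; python3 st.py; python3 -m jog '[[0,0.0005,-0.0001,0,0,0,0.012],[0,0,0,0,0,0,0.012],[0,0.0005,-0.0001,0,0,0,0.012],[0,0,0,0,0,0,0.012],[0,0,0,0,0,0,0.012]]' 100;python3 st.py
```

```text
time_s: 15.0
eef_pos: [543.7, -8.6, 112.2]
ee_rot: [-0.096, 0.737, 0.663, -0.087]
force: [-0.0, -0.3, -1.6]
grip_width: 0.233
grip_force: 98.9
foot rel bore x,y,z [-1.38 -0.2  -2.35] lean x,y [ 0.257 -0.   ] F [-0.  -0.3 -1.6]
world-down in tool [5.17278286e-06 2.57088869e-01 9.66387766e-01] holder x in tool [ 0.     0.966 -0.257]
time_s: 15.5
eef_pos: [544.7, -8.7, 112.1]
ee_rot: [-0.096, 0.737, 0.663, -0.087]
force: [0.6, -0.1, -1.7]
grip_width: 0.232
grip_force: 98.9
foot rel bore x,y,z [-0.36 -0.19 -2.43] lean x,y [ 0.257 -0.   ] F [ 0.6 -0.1 -1.7]
world-down in tool [1.15768211e-05 2.57114072e-01 9.66381060e-01] holder x in tool [ 0.     0.966 -0.257]
```

```bash
python3 -m jog '[[0,-0.00434,0.00014,-0.065,0,0,0.012],[0,-0.00434,0.00014,-0.065,0,0,0.012],[0,0,0,0,0,0,0.012],[0,0,0,0,0,0,0.012]]' 100; python3 st.py; python3 -m jog '[[0,-0.00434,0.00014,-0.065,0,0,0.012],[0,-0.00434,0.00014,-0.065,0,0,0.012],[0,0,0,0,0,0,0.012],[0,0,0,0,0,0,0.012]]' 100;python3 st.py
```

```text
time_s: 15.9
eef_pos: [536.4, -7.8, 114.1]
ee_rot: [-0.049, 0.742, 0.668, -0.044]
force: [-0.0, -0.0, -2.1]
grip_width: 0.232
grip_force: 98.9
foot rel bore x,y,z [-0.29 -0.25 -2.08] lean x,y [ 0.131 -0.   ] F [-0.  -0.  -2.1]
world-down in tool [4.40793111e-05 1.30521790e-01 9.91445440e-01] holder x in tool [ 0.     0.991 -0.131]
time_s: 16.3
eef_pos: [528.1, -7.1, 114.5]
ee_rot: [-0.001, 0.743, 0.669, -0.001]
force: [0.4, -0.2, -2.8]
grip_width: 0.234
grip_force: 98.7
foot rel bore x,y,z [ 0.01 -0.33 -2.3 ] lean x,y [0.002 0.   ] F [ 0.4 -0.2 -2.8]
world-down in tool [4.48340165e-05 1.68494144e-03 9.99998579e-01] holder x in tool [ 0.     1.    -0.002]
```

```bash
python3 -m jog '[[0.0003,0,0.002,0,0,0,0.012],[0,0,0.002,0,0,0,0.012],[0,0,0,0,0,0,0.012]]' 100; python3 st.py|head -1; python3 -m jog '[[0,0,0.003,0,0,0,0.012],[0,0,0.003,0,0,0,0.012],[0,0,0,0,0,0,0.012]]' 100;python3 st.py|head -1
```

```text
time_s: 16.6
eef_pos: [527.7, -6.6, 109.8]
ee_rot: [-0.001, 0.743, 0.669, -0.0]
force: [-0.0, -0.5, -1.5]
grip_width: 0.232
grip_force: 98.7
foot rel bore x,y,z [-0.4   0.12 -7.01] lean x,y [ 0.001 -0.   ] F [-0.  -0.5 -1.5]
time_s: 16.9
eef_pos: [527.5, -6.6, 103.9]
ee_rot: [-0.0, 0.743, 0.669, -0.0]
force: [0.1, 0.1, -1.1]
grip_width: 0.232
grip_force: 98.7
foot rel bore x,y,z [ -0.6    0.11 -12.94] lean x,y [ 0.001 -0.   ] F [ 0.1  0.1 -1.1]
```

```bash
python3 -m jog '[[0,0,0.005,0,0,0,0.012],[0,0,0.005,0,0,0,0.012],[0,0,0.005,0,0,0,0.012],[0,0,0,0,0,0,0.012]]' 100; python3 st.py|head -1; python3 -m jog '[[0,0,0.004,0,0,0,0.012],[0,0,0.004,0,0,0,0.012],[0,0,0.002,0,0,0,0.012],[0,0,0,0,0,0,0.012]]' 100;python3 st.py|head -1
```

```text
time_s: 17.3
eef_pos: [527.4, -6.6, 88.5]
ee_rot: [-0.0, 0.743, 0.669, -0.0]
force: [-0.1, 1.1, -2.4]
grip_width: 0.232
grip_force: 98.7
foot rel bore x,y,z [ -0.64   0.1  -28.25] lean x,y [ 0.001 -0.   ] F [-0.1  1.1 -2.4]
time_s: 17.7
eef_pos: [527.5, -6.5, 79.0]
ee_rot: [-0.0, 0.743, 0.669, -0.0]
force: [-0.7, 0.0, -2.4]
grip_width: 0.233
grip_force: 98.7
foot rel bore x,y,z [ -0.54   0.13 -37.79] lean x,y [ 0.001 -0.   ] F [-0.7  0.  -2.4]
```

```bash
python3 -m jog '[[0,0,0.001,0,0,0,0.012],[0,0,0.001,0,0,0,0.012],[0,0,0,0,0,0,0.012]]' 100|sed -n '2p;4p'; python3 -m jog '[[0,0,0.0007,0,0,0,0.012],[0,0,0,0,0,0,0.012],[0,0,0,0,0,0,0.012]]' 100|sed -n '2p;4p'
```

```text
eef_pos: [527.6, -6.5, 77.3]
force: [-0.3, 0.3, -1.6]
eef_pos: [527.7, -6.6, 77.0]
force: [-2.9, 0.5, 4.1]
```

Seated: contact comes at TCP z 77.0, against 76.8 in the rack with the foot at the same height. I press lightly, then let go.

```bash
python3 -m jog '[[0,0,0.0005,0,0,0,0.012],[0,0,0,0,0,0,0.012]]' 20|sed -n '2p;4p'; python3 -m jog '[[0,0,0,0,0,0,0.03],[0,0,0,0,0,0,0.06],[0,0,0,0,0,0,0.0854],[0,0,0,0,0,0,0.0854],[0,0,0,0,0,0,0.0854]]'
python3 -m jog '[[0,0,-0.02,0,0,0,0.0854],[0,0,-0.03,0,0,0,0.0854],[0,0,-0.04,0,0,0,0.0854],[0,0,-0.04,0,0,0,0.0854],[0,0,0,0,0,0,0.0854]]'
python3 - <<'E'
from h import *
im,c,M=shot("wrist"); T=tool()
hsv=cv2.cvtColor(im,cv2.COLOR_RGB2HSV)
u=proj(c,M,[528,-4.9,58]); x0,y0=(u-35).astype(int); print(T[:3,3],"collar px exp",u)
m=np.zeros(hsv.shape[:2],bool); m[y0:y0+70,x0:x0+70]=(cv2.inRange(hsv,(17,130,70),(32,255,255))>0)[y0:y0+70,x0:x0+70]
b=max(blobs(m,5),key=cv2.contourArea)
for z in(56,58,62): print(z,cv2.minEnclosingCircle(np.array([ray(c,M,p[0],z)[:2] for p in b]).astype(np.float32)))
g=np.zeros_like(m); g[y0:y0+70,x0:x0+70]=((hsv[:,:,1]<60)&(hsv[:,:,2]>110))[y0:y0+70,x0:x0+70]
for q in blobs(g,30): print("bright",q.min((0,1)),q.max((0,1)))
print("top exp",proj(c,M,[528,-4.9,110]))
E
```

```text
eef_pos: [527.7, -6.6, 76.9]
force: [-4.5, 0.4, 9.6]
time_s: 19.0
eef_pos: [527.6, -6.6, 76.1]
ee_rot: [-0.0, 0.743, 0.669, -0.0]
force: [0.3, 0.2, 0.8]
grip_width: 0.988
grip_force: 0.0
time_s: 19.5
eef_pos: [529.6, -6.9, 211.3]
ee_rot: [0.004, 0.743, 0.669, 0.003]
force: [0.5, -0.0, -0.5]
grip_width: 1.002
grip_force: 0.0
[528.56009147  -6.72540828 208.34855873] collar px exp [312.70201292 181.82611422]
56 ((528.1450805664062, -3.615400552749634), 15.123529434204102)
58 ((528.2032470703125, -3.1213159561157227), 15.017875671386719)
62 ((528.3193359375, -2.1332497596740723), 14.80667495727539)
bright [300 172] [323 204]
top exp [312.57639586 197.94213025]
```

```bash
python3 - <<'E'
from h import *
im=cv2.imread("pics/top5.png"); c=eyes.calibration("top"); M=np.array(c["cam_to_world"])
hsv=cv2.cvtColor(im,cv2.COLOR_BGR2HSV)
im2,_,_=shot("side"); h2=cv2.cvtColor(im2,cv2.COLOR_RGB2HSV); cs=eyes.calibration("side"); Ms=np.array(cs["cam_to_world"])
for b in blobs(cv2.inRange(h2,(20,180,90),(32,255,255))>0,60): print(b.min((0,1)),b.max((0,1)),ray(cs,Ms,b.mean((0,1)),35).round())
print("scraper exp: top",proj(cs,Ms,[490,-161,54]),"bottom",proj(cs,Ms,[490,-161,0]))
E
python3 -c "
from rig import finish_job; print(finish_job())"
```

```text
[257 174] [290 195] [ 682. -150.   35.]
[347 172] [359 202] [ 490. -154.   35.]
[290 155] [319 175] [ 616. -252.   35.]
[330 131] [351 152] [ 522. -403.   35.]
scraper exp: top [353.90158524 178.6102496 ] bottom [352.48119806 197.31121994]
the job is handed in; nothing more can be done
None
```

I handed the job in at about 19.5 s; the rig gave no verdict, but my checks showed the three offcuts in the tray, the scraper upright on the bench, the brass stake leaned in, straightened, fully home and released, and the red and blue stakes not touched.

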